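Lock a filter cartridge into the fume extractor

TASK

Fit the blue-capped filter cartridge into the port on top of the fume extractor: let its two lugs down through the two slots, push it gently down against the spring and twist it a quarter turn clockwise (seen from above) until it clicks locked, then let go. Push gently, with no more than about 20 N, do not force it, and leave the other things on the bench where they are.

Things in the scene. Friction and masses are not known exactly. Their poses are not given: they have to be found in the camera images.
- cartridge_center (a point): New filter cartridge (blue ribbed round cap, white top) upright on the bench, 0.14 to 0.27 kg, 66 mm tall. Point on its axis, 33 mm above its underside; z up the axis. The cap, to be gripped, is a cylinder 50 mm in diameter from 7 mm below to 33 mm above this point; below it a grey stem 44 mm in diameter, its foot chamfered. Red bars on top stand over the two lugs, which lie along +x and -x.
- lug (a point): Middle of the +x lug of the cartridge, 26 mm below the level of its centre point; an equal lug stands at -x (so half a turn makes no difference). The lugs stand out of the stem to 29 mm from the axis, are 10 mm wide, 6 mm high and rounded, 4 to 10 mm above the underside.
- extractor: Bench fume extractor, a fixed white box 200 x 200 x 92 mm; origin at the centre of its underside, z up, front (grille, red switch) to -x. On its z axis, in its top, is the bayonet port: a fixed metal ring 88 mm in diameter rising to 100 mm above the origin. A sprung rubber plate in the port pushes the cartridge up.
- port_mouth (a point): Centre of the port's 48 mm hole at the ring's top. Two slots (14 mm wide, reaching 35 mm from the axis, red dots) let the lugs in. They lie along this frame's +x and -x only roughly: the ring is clamped turned by an unknown 0 to 0.9 rad either way, to be seen, or felt by resting the lugs lightly on the ring and turning till they drop in. Centre point with lugs on the ring's top: 29 mm above here.
- spring_plate (a point): Point on the port's axis at the top of the unpressed spring plate, 92 mm above the box's underside. Dropped into the slots the cartridge rests on it, its centre 30 to 33 mm above here. The spring takes 2 N at first, 8 N where the lugs clear the ring (centre 22 mm above here), 10 N at the end stop (19 mm above here). Only below 22 mm does it turn.
- locked_center (a point): Where the cartridge's centre is when locked, 119 mm above the box's underside. Under the ring the lugs turn only clockwise from above, about 94 degrees to a hard stop (white dots); there, when the push is let go, the spring lifts them 4 mm into notches: the click. The lugs then lie along this frame's y axis, but for the ring's unknown angle and 5 degrees of play.
- spent: A used cartridge of the same size and shape with a grey cap and brown top; leave alone. Origin at the centre of its underside.
- spool: Spool of solder, 60 mm in diameter, 44 mm tall; leave alone. Origin at the centre of its underside.
- bottle: White bottle with blue cap, 60 mm in diameter, 160 mm tall; leave alone. Origin at its underside.
- board: Green circuit board 110 x 75 mm lying flat; leave alone. Origin at its underside.
- meter: Blue hand multimeter 170 x 80 x 41 mm lying flat; leave alone. Origin at its underside.
- driver: Screwdriver lying on the bench along its x axis; leave alone.
- bin: Red open plastic bin 110 x 160 x 60 mm; leave alone. Origin at its underside.
Things that resemble listed ones, but are neither listed nor needed, are in the scene too. Leave any green or orange look-alike of the part that bears cartridge_center alone.

How it is judged:
By the outcome, as a careful person would: the job done as asked, in the order asked, and still so for the second after the job is handed in, with the robot touching nothing.
It also fails if it takes over 72 s, if anything falls off the work surface, if the arm or the gripper's body presses on something with over 40 N, if the wrist force passes 120 N, or if a joint passes its speed limit or range.

ROBOT

A 6-joint arm with a two-finger parallel gripper is mounted at the origin on the work surface. World frame = base frame: x ahead of the robot, y to its left, z up, the work surface at z = 0. Lengths are in m, angles in rad, forces in N, time in s.
With the tool pointing down it reaches from about 0.3 to 0.95 m from the base axis. Payload 3.1 kg.
Tool frame: the origin (TCP) lies between the finger pads; the fingertips stand 22 mm ahead of it and the grasp point (between the pads) lies 3 mm ahead of it; z points along the fingers, y is the line along which they close (so a half turn about z gives the same grasp; the last joint's range is limited). The gripper opens to 85 mm and grips with 20 to 120 N. Pads are 22 mm wide; open, the fingers measure 114 mm over their backs; the gripper's body (76 mm by 85 mm) begins 54 mm behind the grasp point. The pads swing forward as they close: fully open they stand 13 mm farther back than shut.
Start: joints at [1.164, 0.308, 1.634, -0, 1.2, -0.07], TCP at [0.207, 0.59, 0.253] pointing down, gripper open.
Joint ranges: [-3.06, 3.06], [-0.79, 1.96], [0.05, 2.63], [-1.19, 4.34], [0.05, 2.64], [-2.94, 2.94]. Speed limits (rad/s): [2.79, 2.79, 3.14, 3.14, 3.14, 3.14].

INTERFACE

Orientations are given as a unit quaternion [w, x, y, z].
In Python, from station import bot gives the robot as it stands. The module is installed in compiled form; this text tells all that it offers.
- The arm moves only by the tool carry_out, never from a script. Its argument "plan" is one flat list of numbers, 6 for each row, row after row: the shift along the world's x, y, z in cm, then the turn, a rotation vector about the world's x, y, z in degrees. In form: [dx, dy, dz, rx, ry, rz, dx, dy, dz, rx, ry, rz, ...]. A call has 1 to 12 rows; each row is the pose to reach, as a shift and turn from the pose commanded when the call began; what a row does not reach only later rows make up. A row lasts 1/8 s, in which the tool goes at most 62.5 mm and 10.7 degrees, less where a joint would pass 70% of its speed; a pose out of reach is approached as far as the arm can. A call with a gripper value outside its range is refused whole. "jaw" is the finger opening in cm, from 0 to 8.54, set as the call begins (left out, the last holds). The fingers move at their own pace and stop on an object; "squeeze" is the grip in N (left out, the last holds). Time passes only in rows, so rows that repeat a pose let the fingers close. It gives the time, the measured TCP pose, the force, the opening and the grip force at its end, in the units of the state.
- bot.state(): the state, without advancing time (a new reading comes with each control period).
- bot.grab_frame(name): name is "scene" or "side" or "wrist"; returns (picture, depth): 480x640x3 uint8, red, green, blue; 480x640 float32, m along the optical axis (not along the pixel's ray), 0 where there is no reading.
- bot.camera_params(name): a dict with "fx", "fy", "cx", "cy" (pixels), "R" (3x3) and "t" (3): a world point X has camera coordinates R X + t. Camera axes: x right, y down, z forward; pixel columns grow to the right and rows downward; lengths in m; the calibration is good to about 2 mm. A picture is of the moment at which its call begins: read the wrist's pose just before it. camera_params takes no time and is no camera call; for the wrist camera it gives the pose at the moment of the call.
- bot.job_done(): hands the job in; it is judged then, once.
The state is a dict: "t": time; "joint_positions": joint angles; "joint_velocities": joint speeds; "joint_torque": joint torques, N m; "tool_pos": TCP position; "tool_rot": TCP orientation; "ft_force": force on the tool from outside, world axes, zero at the start; "torque": the same for the moment, N m; "grip_width": opening from 0.0 (shut) to 1.0 (fully open); "grip_force": force on a finger pad.
Only numpy, scipy, OpenCV 4.12 (cv2) and the standard library are available. Lean on these libraries where they do the work, as an engineer would, in place of code of your own. Each camera call takes 0.05 s, during which the arm holds its last target. There are 200 camera calls.

## Working session

There is one attempt and no reset: what is moved stays moved. The work goes in short steps, Python scripts to look and compute and a tool call to move; the robot and the scene stay as the last step left them, time stands still between calls to the robot, and variables do not carry over. Pictures are saved under pics/ and viewed, at most 10 in all, crops included, and the job is handed in when it is done.

Besides the shell and the picture viewer there is one more tool, called by a JSON object that holds its "api" and its "payload". carry_out: Moves the arm, as the interface text tells. Its arguments: {"type":"object","properties":{"plan":{"type":"array","items":{"type":"number"}},"jaw":{"type":"number"},"squeeze":{"type":"number"}},"required":["plan"]}

```bash
mkdir -p pics; cat > h.py <<'E'
import numpy as np, cv2
from station import bot
def grab(n,save=None):
    p=bot.camera_params(n); im,d=bot.grab_frame(n)
    if save: cv2.imwrite('pics/'+save,im[:,:,::-1])
    return p,im,d
def world(p,d):
    v,u=np.mgrid[:480,:640]
    c=np.stack([(u-p['cx'])/p['fx']*d,(v-p['cy'])/p['fy']*d,d],-1)
    return (c-p['t'])@p['R']
E
python3 - <<'E'
from h import *
for n in('scene','side'):
    p,im,d=grab(n,n+'0.png'); np.savez('pics/'+n,im=im,d=d,**p)
    print(n,-p['R'].T@p['t'])
s=bot.state();print(s['t'],s['tool_pos'],s['tool_rot'],s['ft_force'])
E
```

```text
scene [ 1.31309399 -0.71403613  1.13535239]
side [ 0.18061083 -0.55045337  0.8455189 ]
0.1 [0.20627508 0.58925668 0.2521936 ] [-2.58704644e-04  1.67613256e-01  9.85852314e-01 -9.71336559e-04] [-0.0002378   0.0355686  -0.19055983]
```

View pics/scene0.png

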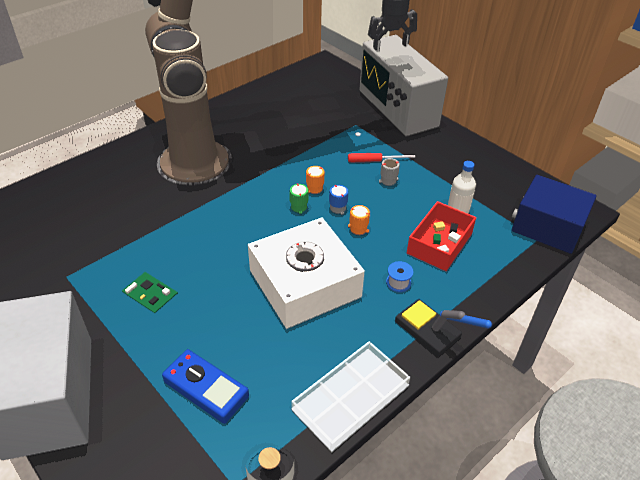

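View pics/side0.png

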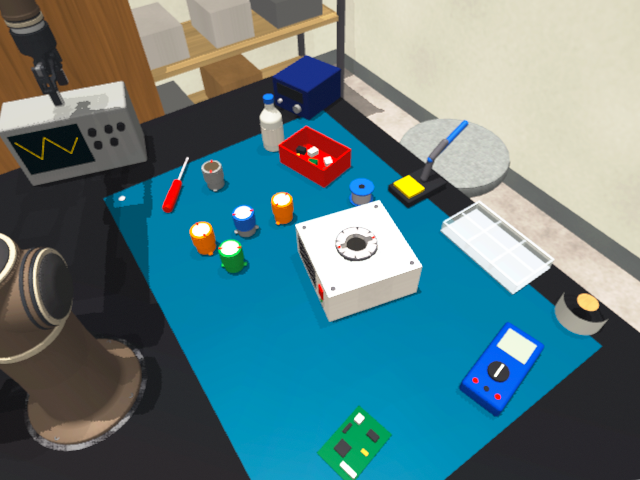

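Cartridge look-alikes in the scene picture are blue (339,198), green (299,197), orange (315,180) and (359,219), grey spent (390,172), and the blue spool (400,275). I choose blue at (339,198), which is (245,220) in the side picture. The port is at (305,256) in scene and (357,243) in side.

```bash
python3 - <<'E'
from h import *
out=[]
for n,(cu,cv),(pu,pv) in(('scene',(339,198),(305,256)),('side',(245,220),(357,243))):
    p=np.load(f'pics/{n}.npz'); im=p['im']; W=world(p,p['d'])
    def box(u,v,r): return W[v-r:v+r,u-r:u+r].reshape(-1,3),im[v-r:v+r,u-r:u+r].reshape(-1,3).astype(int)
    X,c=box(cu,cv,24)
    top=X[(abs(X[:,2]-.066)<.004)&(c.min(1)>0)]
    blue=X[(c[:,2]>c[:,0]+60)&(c[:,2]>c[:,1]+40)&(X[:,2]>.02)]
    def circ(Q,c0,r=None):
        h=cv2.minEnclosingCircle(Q[:,:2].astype(np.float32)); return np.round(h[0],4),round(h[1],4)
    # restrict to near cluster
    m=np.median(blue[:,:2],0); top=top[np.hypot(*(top[:,:2]-m).T)<.04]
    print(n,'blue med',m,len(blue),blue[:,2].min(),blue[:,2].max(),'top',np.median(top,0),circ(top,m),len(top))
    X,c=box(pu,pv,32)
    ring=X[(X[:,2]>.0965)&(X[:,2]<.104)]
    print(' ring',len(ring),np.median(ring[:,2]),circ(ring,m))
    big,cb=box(pu,pv,80); t=big[(abs(big[:,2]-.092)<.003)]
    print(' boxtop',cv2.minAreaRect(t[:,:2].astype(np.float32)))
    red=(c[:,0]>130)&(c[:,0]>c[:,1]*1.6)&(c[:,0]>c[:,2]*1.6)&(X[:,2]>.09)
    print(' red',np.round(X[red],3).tolist()[:30])
    X,c=box(cu,cv,24)
    red=(c[:,0]>130)&(c[:,0]>c[:,1]*1.6)&(c[:,0]>c[:,2]*1.6)&(X[:,2]>.055)&(np.hypot(*(X[:,:2]-m).T)<.04)
    print(' capred',np.round(X[red],3).tolist()[:30])
    out.append(np.hstack([cv2.resize(im[v-30:v+30,u-30:u+30],(400,300 if 0 else 400),interpolation=cv2.INTER_CUBIC) for u,v in((cu,cv),(pu,pv))]))
cv2.imwrite('pics/crop.png',cv2.resize(np.vstack(out),(600,600))[:,:,::-1])
E
```

```text
scene blue med [0.44577416 0.15977195] 248 0.027178251903962163 0.07227585941313773 top [0.43398352 0.16910919 0.06712143] (array([0.4337, 0.1719]), 0.0258) 153
 ring 922 0.09919119097745897 (array([ 0.5697, -0.0682]), 0.1112)
 boxtop ((0.5733206272125244, -0.06740116328001022), (0.20349259674549103, 0.2058182656764984), 76.30537414550781)
 red [[0.532, -0.055, 0.1], [0.537, -0.056, 0.104], [0.538, -0.063, 0.106], [0.537, -0.059, 0.103], [0.537, -0.056, 0.101], [0.61, -0.08, 0.105], [0.611, -0.078, 0.104], [0.611, -0.081, 0.103], [0.612, -0.079, 0.103]]
 capred [[0.416, 0.177, 0.072], [0.418, 0.179, 0.072], [0.45, 0.167, 0.072], [0.447, 0.173, 0.066], [0.45, 0.171, 0.066]]
side blue med [0.42433228 0.1559437 ] 315 0.02591765649655025 0.8455188983371692 top [0.43085372 0.17248241 0.06485703] (array([0.4315, 0.1732]), 0.0251) 238
 ring 723 0.0987515993777171 (array([ 0.574 , -0.0689]), 0.0454)
 boxtop ((0.5744140148162842, -0.06832987070083618), (0.20306901633739471, 0.20118403434753418), 76.60853576660156)
 red [[0.614, -0.073, 0.096], [0.614, -0.076, 0.1], [0.609, -0.076, 0.1], [0.611, -0.077, 0.099], [0.613, -0.078, 0.099], [0.537, -0.055, 0.1], [0.538, -0.057, 0.101], [0.54, -0.058, 0.101], [0.534, -0.059, 0.102], [0.537, -0.058, 0.099]]
 capred [[0.45, 0.173, 0.064], [0.451, 0.169, 0.067], [0.452, 0.167, 0.068], [0.411, 0.182, 0.066], [0.413, 0.182, 0.065]]
```

View pics/crop.png

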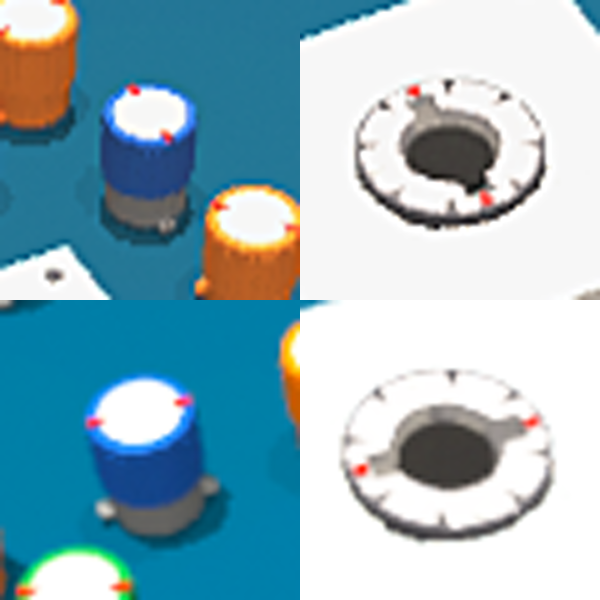

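The crop confirms the blue ribbed cap with a white top, grey stem and lugs. Its bars lie at about -17° and the slots at about -15.6°. Next I check finger clearance to the neighbours and move the wrist camera over the cartridge.

```bash
python3 - <<'E'
from h import *
p=np.load('pics/side.npz'); W=world(p,p['d']); im=p['im']
# tops of capped things: between z .055 and .075
m=((W[...,2]>.061)&(W[...,2]<.071)&(im.min(2)>150)).astype(np.uint8)
n,l,s,c=cv2.connectedComponentsWithStats(m)
for i in range(1,n):
    if s[i,4]>60:
        q=np.median(W[l==i],0); print(s[i],q.round(3),'dist',np.hypot(*(q[:2]-[.4325,.1725])).round(3),'dir',np.degrees(np.arctan2(q[1]-.1725,q[0]-.4325)).round(0))
p=bot.camera_params('wrist'); print(bot.state()['tool_pos'],'cam',-p['R'].T@p['t'],p['R'],p['fx'])
E
```

```text
[533   0 107  47 335] [1.854 0.283 0.066] dist 1.425 dir 4.0
[273 193  17  12 154] [0.527 0.162 0.065] dist 0.095 dir -7.0
[234 206  18  13 172] [0.432 0.176 0.065] dist 0.004 dir 101.0
[192 223  18  13 180] [0.33  0.184 0.065] dist 0.103 dir 174.0
[221 241  18  14 206] [0.36  0.099 0.065] dist 0.103 dir -135.0
[324 274  96  33 268] [ 0.54  -0.163  0.066] dist 0.352 dir -72.0
[0.20627508 0.58925668 0.2521936 ] cam [0.14286233 0.61122686 0.37407782] [[ 0.33059374  0.94377095 -0.0020428 ]
 [ 0.90959344 -0.31804296  0.26737325]
 [ 0.2516894  -0.09025004 -0.96359088]] 348.91968418257085
```

{"api": "carry_out", "payload": {"plan": [3,-5.5,0,0,0,0,6,-11,0,0,0,0,9,-16.5,0,0,0,0,12,-22,0,0,0,0,15,-27.5,0,0,0,0,18,-33,0,0,0,0,21,-38.5,0,0,0,0,22.5,-41.7,-1,0,0,0,22.5,-41.7,-5,0,0,0,22.5,-41.7,-6,0,0,0,22.5,-41.7,-6,0,0,0,22.5,-41.7,-6,0,0,0], "jaw": 8.5, "squeeze": 40}}

```text
t: 1.6
tool_pos: [0.4323, 0.1737, 0.1944]
tool_rot: [0.001, 0.167, 0.986, 0.0]
ft_force: [0.2, -0.2, 0.0]
grip_width: 0.997
grip_force: 0.0
```

```bash
python3 - <<'E'
from h import *
s=bot.state();print(s['t'],s['tool_pos'],s['tool_rot'],s['joint_positions'])
p,im,d=grab('wrist','w1.png'); W=world(p,d); I=im.astype(int)
np.savez('pics/w1',im=im,d=d,**p)
top=(abs(W[...,2]-.066)<.004)&(np.hypot(W[...,0]-.4325,W[...,1]-.1725)<.035)
print('top',cv2.minEnclosingCircle(W[top][:,:2].astype(np.float32)),np.median(W[top],0))
red=top&(I[...,0]>130)&(I[...,0]>1.6*I[...,1])&(I[...,0]>1.6*I[...,2])
n,l,st,c=cv2.connectedComponentsWithStats(red.astype(np.uint8))
q=[W[l==i].mean(0) for i in range(1,n) if st[i,4]>15];print(np.round(q,4))
if len(q)==2: e=q[1]-q[0]; print('mid',(q[0]+q[1])/2,'ang',np.degrees(np.arctan2(e[1],e[0])))
E
```

```text
1.6 [0.43227288 0.17369517 0.19441942] [9.17302096e-04 1.67021000e-01 9.85952797e-01 4.76051263e-04] [ 2.88532518e-01  6.81896802e-02  2.05043083e+00  5.42212800e-05
  1.02090572e+00 -9.46677016e-01]
top ((0.4316111207008362, 0.17432034015655518), 0.02536085434257984) [0.43067251 0.17487034 0.06745894]
[[0.4134 0.1802 0.0682]
 [0.451  0.1688 0.068 ]]
mid [0.43217005 0.1745325  0.06807883] ang -16.89054341536968
```

View pics/w1.png

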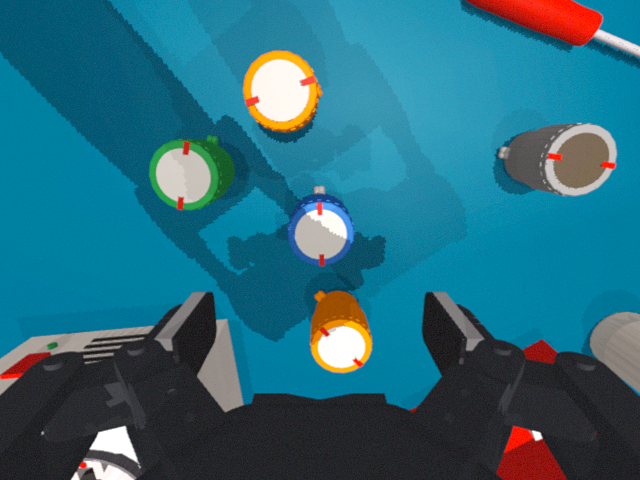

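{"api": "carry_out", "payload": {"plan": [0,0.1,-4,0,0,2.3,0,0.1,-8,0,0,2.3,0,0.1,-11,0,0,2.3,0,0.1,-13,0,0,2.3,0,0.1,-14.5,0,0,2.3,0,0.1,-14.5,0,0,2.3,0,0.1,-14.5,0,0,2.3]}}

```text
t: 2.52
tool_pos: [0.4325, 0.1743, 0.0492]
tool_rot: [0.001, 0.148, 0.989, 0.0]
ft_force: [-0.2, 0.4, -0.7]
grip_width: 0.995
grip_force: 0.0
```

{"api": "carry_out", "payload": {"plan": [0,0,0,0,0,0,0,0,0,0,0,0,0,0,0,0,0,0,0,0,0,0,0,0,0,0,0,0,0,0,0,0,0,0,0,0,0,0,0,0,0,0,0,0,0,0,0,0], "jaw": 4, "squeeze": 40}}

```text
t: 3.52
tool_pos: [0.4323, 0.1742, 0.0491]
tool_rot: [0.001, 0.148, 0.989, 0.0]
ft_force: [-0.1, -0.7, 6.3]
grip_width: 0.581
grip_force: 40.9
```

{"api": "carry_out", "payload": {"plan": [0,0,0,0,0,0,0,0,0,0,0,0,0,0,2,0,0,0,0,0,6,0,0,0,0,0,10,0,0,0,0,0,14,0,0,0,0,0,16,0,0,0], "squeeze": 70}}

```text
t: 4.4
tool_pos: [0.4321, 0.174, 0.21]
tool_rot: [0.001, 0.148, 0.989, 0.0]
ft_force: [0.4, 0.5, -2.9]
grip_width: 0.571
grip_force: 72.9
```

{"api": "carry_out", "payload": {"plan": [1.5,-1.8,0,0,0,0,4.5,-5.5,0,0,0,0,8,-9.8,0,0,0,0,11.5,-14,0,0,0,0,15,-18.3,0,0,0,0,18.5,-22.6,0,0,0,0,21,-25.6,0,0,0,0,21.8,-26.6,0,0,0,0,21.8,-26.6,0,0,0,0,21.8,-26.6,0,0,0,0]}}

```text
t: 5.65
tool_pos: [0.6483, -0.0908, 0.2075]
tool_rot: [-0.001, 0.147, 0.989, 0.0]
ft_force: [-1.0, 0.3, -2.1]
grip_width: 0.57
grip_force: 73.0
```

```bash
python3 - <<'E'
from h import *
s=bot.state();print(s['t'],s['tool_pos'],s['tool_rot'],s['joint_positions'],s['ft_force'],s['torque'])
p,im,d=grab('wrist','w2.png'); W=world(p,d); I=im.astype(int)
np.savez('pics/w2',im=im,d=d,**p)
r=np.hypot(W[...,0]-.574,W[...,1]+.068)
top=(abs(W[...,2]-.100)<.004)&(r<.055)
print('ring',cv2.minEnclosingCircle(W[top&(W[...,2]>.097)][:,:2].astype(np.float32)),np.median(W[top],0))
hole=(W[...,2]<.095)&(r<.03)&(W[...,2]>.05)
print('hole pts',hole.sum(),W[hole].mean(0))
red=(r<.055)&(I[...,0]>130)&(I[...,0]>1.6*I[...,1])&(I[...,0]>1.6*I[...,2])
n,l,st,c=cv2.connectedComponentsWithStats(red.astype(np.uint8))
q=[W[l==i].mean(0) for i in range(1,n) if st[i,4]>10];print(np.round(q,4))
if len(q)==2: e=q[1]-q[0]; print('mid',(q[0]+q[1])/2,'ang',np.degrees(np.arctan2(e[1],e[0])),np.hypot(*e[:2]))
E
```

```text
5.65 [ 0.64825215 -0.09078332  0.20747356] [-1.25837209e-03  1.47327502e-01  9.89086908e-01  3.34751995e-04] [-2.05878578e-01  4.08123967e-01  1.59527536e+00  5.74794368e-04
  1.14074472e+00 -1.48118347e+00] [-0.95663627  0.25666912 -2.09158933] [ 0.00611874 -0.00802373  0.00696544]
ring ((0.5740258097648621, -0.06859540939331055), 0.04437723010778427) [ 0.57030622 -0.06754095  0.10126877]
hole pts 3397 [ 0.57365147 -0.06859146  0.09301507]
[[ 0.611  -0.0784  0.1019]
 [ 0.6258 -0.0835  0.2261]]
mid [ 0.61840912 -0.08095475  0.16402136] ang -19.15219422757906 0.01568473433772737
```

View pics/w2.png

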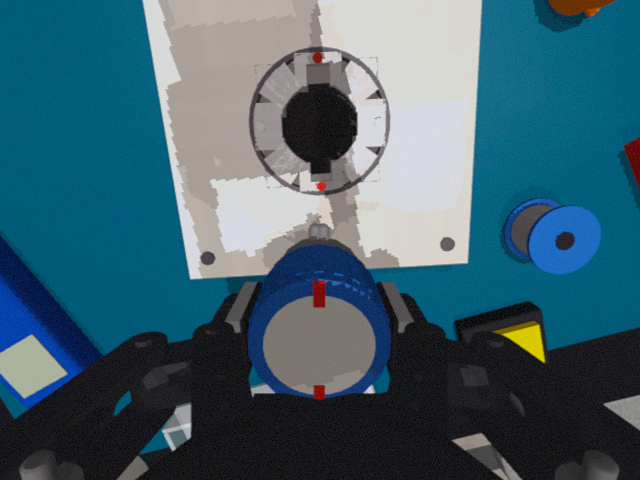

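The image shows ring dots at (317,57) and (321,186), with held-cap bars at (319,293) and (319,392). I'll turn both into angles.

```bash
python3 - <<'E'
from h import *
p=np.load('pics/w2.npz'); I=p['im'].astype(int); W=world(p,p['d'])
red=(I[...,0]>70)&(I[...,0]>2*I[...,1])&(I[...,0]>2*I[...,2]); red[:,:290]=0; red[:,350:]=0
n,l,st,c=cv2.connectedComponentsWithStats(red.astype(np.uint8))
C=-p['R'].T@p['t']
def ray(u,v,z):
    r=p['R'].T@np.array([(u-p['cx'])/p['fx'],(v-p['cy'])/p['fy'],1]); return C+r*(z-C[2])/r[2]
P=[]
for i in range(1,n):
    if st[i,4]>15:
        z=.1 if c[i][1]<200 else .2245
        w=ray(*c[i],z); P.append(w); print(st[i],c[i].round(1),w.round(4),np.median(W[l==i],0).round(4))
for a,b in((0,1),(2,3)):
    e=P[b]-P[a]; print('mid',(P[a]+P[b])/2,'ang',np.degrees(np.arctan2(e[1],e[0])),np.hypot(*e[:2]))
t=(abs(W[...,2]-.2245)<.004)&(np.hypot(W[...,0]-.648,W[...,1]+.091)<.035)
print('captop',cv2.minEnclosingCircle(W[t][:,:2].astype(np.float32)),np.median(W[t],0))
s=bot.state();print(s['tool_pos'],s['ft_force'])
E
```

```text
[313  52   9  11  79] [317.1  57.1] [ 0.5372 -0.0585  0.1   ] [ 0.5376 -0.0586  0.1021]
[317 182   9   9  64] [321.2 186. ] [ 0.6114 -0.0784  0.1   ] [ 0.611  -0.0783  0.1021]
[313 281  12  26 299] [318.7 293.3] [ 0.6298 -0.0857  0.2245] [ 0.6291 -0.0855  0.2263]
[314 386  11  14 149] [319.  392.3] [ 0.6663 -0.0968  0.2245] [ 0.6648 -0.0963  0.2262]
mid [ 0.57429237 -0.06843492  0.1       ] ang -14.999664361887529 0.07675185618473501
mid [ 0.64807288 -0.09123265  0.2245    ] ang -16.814442386051276 0.038160904116447826
captop ((0.6406377553939819, -0.08792823553085327), 0.03246568143367767) [ 0.64464282 -0.09004415  0.22559033]
[ 0.64840685 -0.09066983  0.20776686] [ 0.27433548  0.25367339 -2.63769323]
```

{"api": "carry_out", "payload": {"plan": [-2,0.6,0,0,0,1.8,-5,1.5,0,0,0,1.8,-7.4,2.2,0,0,0,1.8,-7.4,2.2,-2,0,0,1.8,-7.4,2.2,-4,0,0,1.8,-7.4,2.2,-5.2,0,0,1.8,-7.4,2.2,-5.2,0,0,1.8,-7.4,2.2,-5.2,0,0,1.8,-7.4,2.2,-5.2,0,0,1.8]}}

```text
t: 6.82
tool_pos: [0.5764, -0.0702, 0.1573]
tool_rot: [0.001, 0.132, 0.991, -0.0]
ft_force: [-0.7, -0.8, -3.8]
grip_width: 0.568
grip_force: 73.0
```

```bash
python3 - <<'E'
from h import *
s=bot.state();print(s['t'],s['tool_pos'],s['tool_rot'],s['ft_force'])
q=s['tool_rot'];print('yaw y',2*np.degrees(np.arctan2(q[2],q[1]))-90)
E
```

```text
6.825 [ 0.57636623 -0.07024201  0.15729251] [ 9.49778958e-04  1.32207734e-01  9.91221574e-01 -5.93168579e-05] [-0.65020098 -0.83350838 -3.76989165]
yaw y 74.80561812511911
```

{"api": "carry_out", "payload": {"plan": [-0.22,0.17,0,0,0,0,-0.22,0.17,-0.3,0,0,0,-0.22,0.17,-0.6,0,0,0,-0.22,0.17,-0.9,0,0,0,-0.22,0.17,-1.1,0,0,0,-0.22,0.17,-1.3,0,0,0,-0.22,0.17,-1.4,0,0,0,-0.22,0.17,-1.4,0,0,0,-0.22,0.17,-1.4,0,0,0]}}

```text
t: 7.95
tool_pos: [0.5735, -0.0684, 0.1424]
tool_rot: [0.0, 0.132, 0.991, -0.0]
ft_force: [-1.1, 1.2, -1.9]
grip_width: 0.572
grip_force: 73.0
```

{"api": "carry_out", "payload": {"plan": [0,0,-0.15,0,0,0,0,0,-0.3,0,0,0,0,0,-0.45,0,0,0,0,0,-0.6,0,0,0,0,0,-0.6,0,0,0,0,0,-0.6,0,0,0]}}

```text
t: 8.7
tool_pos: [0.5737, -0.0685, 0.1366]
tool_rot: [0.0, 0.132, 0.991, -0.0]
ft_force: [-1.8, -0.3, 1.5]
grip_width: 0.57
grip_force: 72.9
```

{"api": "carry_out", "payload": {"plan": [0,0,-0.2,0,0,0,0,0,-0.4,0,0,0,0,0,-0.6,0,0,0,0,0,-0.8,0,0,0,0,0,-0.8,0,0,0,0,0,-0.8,0,0,0]}}

```text
t: 9.45
tool_pos: [0.5737, -0.0685, 0.1289]
tool_rot: [0.0, 0.132, 0.991, -0.0]
ft_force: [-2.2, -0.0, 5.9]
grip_width: 0.568
grip_force: 72.9
```

{"api": "carry_out", "payload": {"plan": [0,0,-0.08,0,0,0,0,0,-0.08,0,0,-3,0,0,-0.08,0,0,-6,0,0,-0.08,0,0,-9,0,0,-0.08,0,0,-12,0,0,-0.08,0,0,-12,0,0,-0.08,0,0,-12]}}

```text
t: 10.32
tool_pos: [0.5747, -0.0688, 0.1287]
tool_rot: [0.001, 0.235, 0.972, -0.0]
ft_force: [-0.7, -0.9, 7.8]
grip_width: 0.573
grip_force: 73.2
```

```bash
cat > st.py <<'E'
from h import *
s=bot.state();q=s['tool_rot']
print(s['t'],s['tool_pos'].round(4) if hasattr(s['tool_pos'],'round') else s['tool_pos'],'F',np.round(s['ft_force'],1),'M',np.round(s['torque'],2),'yaw',2*np.degrees(np.arctan2(q[2],q[1]))-90,'q6',s['joint_positions'][5])
E
python3 st.py
```

```text
10.325 [ 0.5747 -0.0688  0.1287] F [-0.7 -0.9  7.8] M [-0.07  0.17 -0.04] yaw 62.79673247005576 q6 -1.2901590487497643
```

{"api": "carry_out", "payload": {"plan": [0,0,0,0,0,-7,0,0,0,0,0,-14,0,0,0,0,0,-21,0,0,0,0,0,-28,0,0,0,0,0,-35,0,0,0,0,0,-42,0,0,0,0,0,-49,0,0,0,0,0,-56,0,0,0,0,0,-63,0,0,0,0,0,-70,0,0,0,0,0,-75,0,0,0,0,0,-75]}}

```text
t: 11.82
tool_pos: [0.5747, -0.0691, 0.1287]
tool_rot: [0.001, 0.778, 0.628, 0.001]
ft_force: [-0.7, -2.0, 6.0]
grip_width: 0.572
grip_force: 73.3
```

```bash
python3 st.py
```

```text
11.825 [ 0.5747 -0.0691  0.1287] F [-0.7 -2.   6. ] M [-0.19  0.18  0.02] yaw -12.218792401593504 q6 0.01926717739791677
```

{"api": "carry_out", "payload": {"plan": [0,0,0,0,0,-2,0,0,0,0,0,-4,0,0,0,0,0,-5.5,0,0,0,0,0,-7,0,0,0,0,0,-7,0,0,0,0,0,-7]}}

```text
t: 12.58
tool_pos: [0.5743, -0.0689, 0.1286]
tool_rot: [0.001, 0.815, 0.58, 0.0]
ft_force: [-1.0, -0.5, 7.5]
grip_width: 0.568
grip_force: 73.5
```

```bash
python3 st.py
```

```text
12.575 [ 0.5743 -0.0689  0.1286] F [-1.  -0.5  7.5] M [-0.1   0.29  0.08] yaw -19.16160314731205 q6 0.14057235394706707
```

{"api": "carry_out", "payload": {"plan": [0,0,0,0,0,-1,0,0,0,0,0,-2,0,0,0,0,0,-2.5,0,0,0,0,0,-2.5]}}

```text
t: 13.08
tool_pos: [0.5738, -0.0687, 0.1286]
tool_rot: [0.001, 0.827, 0.563, -0.0]
ft_force: [-3.0, 0.3, 8.1]
grip_width: 0.57
grip_force: 73.7
```

```bash
python3 st.py
```

```text
13.075 [ 0.5738 -0.0687  0.1286] F [-3.   0.3  8.1] M [0.06 0.47 0.6 ] yaw -21.523418798230495 q6 0.1824998230448347
```

{"api": "carry_out", "payload": {"plan": [0,0,0,0,0,1.5,0,0,0.2,0,0,1.5,0,0,0.4,0,0,1.5,0,0,0.55,0,0,1.5,0,0,0.55,0,0,1.5,0,0,0.55,0,0,1.5]}}

```text
t: 13.82
tool_pos: [0.5738, -0.0686, 0.1333]
tool_rot: [0.0, 0.82, 0.572, 0.0]
ft_force: [-0.6, -0.2, 5.2]
grip_width: 0.569
grip_force: 73.6
```

```bash
python3 st.py
```

```text
13.825 [ 0.5738 -0.0686  0.1333] F [-0.6 -0.2  5.2] M [-0.14  0.1   0.06] yaw -20.191381062654415 q6 0.15830006711893319
```

{"api": "carry_out", "payload": {"plan": [0,0,0.1,0,0,0,0,0,0.2,0,0,0,0,0,0.3,0,0,0,0,0,0.3,0,0,0]}}

```text
t: 14.32
tool_pos: [0.5737, -0.0686, 0.1355]
tool_rot: [0.0, 0.82, 0.572, 0.0]
ft_force: [3.1, -1.6, -1.7]
grip_width: 0.57
grip_force: 72.9
```

```bash
python3 st.py
```

```text
14.325 [ 0.5737 -0.0686  0.1355] F [ 3.1 -1.6 -1.7] M [-0.31 -0.65  0.11] yaw -20.20395113622915 q6 0.15839832135501958
```

The force drops as the lugs seat at the locked height, so the cartridge is held. I release it and back away.

{"api": "carry_out", "payload": {"plan": [0,0,0,0,0,0,0,0,0,0,0,0,0,0,0,0,0,0,0,0,0,0,0,0,0,0,0,0,0,0,0,0,0,0,0,0,0,0,3,0,0,0,0,0,7,0,0,0,0,0,11,0,0,0,0,0,13,0,0,0,0,0,13,0,0,0,0,0,13,0,0,0], "jaw": 8.5}}

```text
t: 15.82
tool_pos: [0.5726, -0.0683, 0.2647]
tool_rot: [-0.001, 0.82, 0.572, -0.001]
ft_force: [-0.5, -0.1, 0.3]
grip_width: 0.992
grip_force: 0.0
```

```bash
python3 - <<'E'
import st
from h import *
p,im,d=grab('wrist','w3.png'); W=world(p,d); I=im.astype(int)
C=-p['R'].T@p['t']
r=np.hypot(W[...,0]-.574,W[...,1]+.0685)
t=(r<.03)&(W[...,2]>.14); print('top z',np.median(W[t][:,2]),'expect .152', cv2.minEnclosingCircle(W[t][:,:2].astype(np.float32)))
red=(I[...,0]>70)&(I[...,0]>2*I[...,1])&(I[...,0]>2*I[...,2])&t
n,l,s_,c=cv2.connectedComponentsWithStats(red.astype(np.uint8))
q=[W[l==i].mean(0) for i in range(1,n) if s_[i,4]>10];print(np.round(q,4))
if len(q)==2: e=q[1]-q[0]; print('ang',np.degrees(np.arctan2(e[1],e[0])))
E
```

```text
15.825 [ 0.5726 -0.0683  0.2647] F [-0.5 -0.1  0.3] M [-0.01 -0.04 -0.  ] yaw -20.198315551620993 q6 0.15835255772332893
top z 0.33287409217563046 expect .152 ((0.5755051970481873, -0.06448084861040115), 0.02892063744366169)
[[ 0.5812 -0.0501  0.1543]
 [ 0.5678 -0.0866  0.1544]]
ang -110.07399490888915
```

View pics/w3.png

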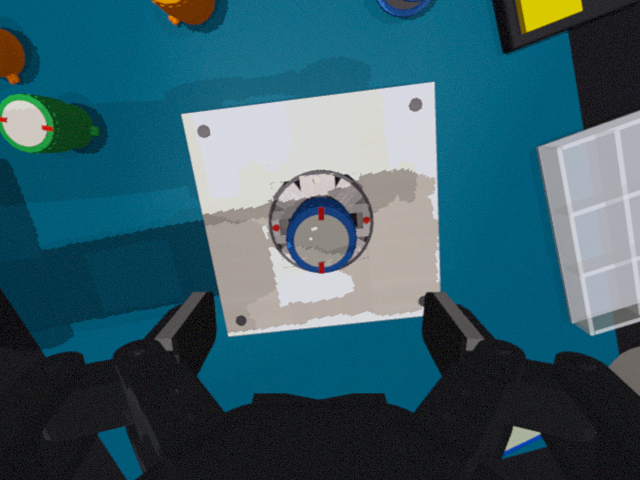

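The view shows the cap seated with its bars at (321,213) and (321,267). They are 95° clockwise of the slots, and the cap top is at about 0.152 m, the locked height.

```bash
python3 -c "
from station import bot
print(bot.job_done())"
```

```text
the job is handed in; nothing more can be done
None
```

The blue cartridge is in the port and locked, with its lugs about 95° clockwise of the slots and its cap at the locked height. The push stayed near 10 N, and the job was handed in at about 16 s with the gripper clear and nothing else touched.

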